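# Dispense one coaster and slide it to the glass tumbler

### The arm

A 6-joint arm with a two-finger parallel gripper is mounted at the origin on a cart in front of the work surface, level with it; the furniture and walls round the work are solid. World frame = base frame: x ahead of the robot, y to its left, z up, the work surface at z = 0. Lengths are in m, angles in rad, forces in N, time in s.
With the tool pointing down it reaches from about 0.35 to 0.775 m from the base axis. Payload 5.5 kg.
Tool frame: the origin (TCP) lies midway between the tips of the shut fingers; the grasp point (between the pads) lies grasp_offset behind it (grasp_offset is the distance from the TCP to the grasp point, in m); z points along the fingers, y is the line along which they close (so a half turn about z gives the same grasp; the last joint's range is limited). The gripper opens to 85 mm and grips with 20 to 120 N. Pads are 22 mm wide; open, the fingers measure 114 mm over their backs; the gripper's body (76 mm by 85 mm) begins 54 mm behind the grasp point. The pads swing forward as they close: fully open they stand 13 mm farther back than shut.
Start: joints at [1.206, 0.313, 0.046, 1.304, 0, 1.431], TCP at [0.128, 0.561, 0.231] pointing down, gripper open.
Joint ranges: [-2.76, 2.76], [-0.86, 1.69], [-1.03, 1.26], [-2.2, 2.34], [-1.47, 1.5], [-3.14, 3.14]. Speed limits (rad/s): [2.57, 2.57, 3.14, 3.14, 3.14, 3.14].

### API

Orientations are given as a unit quaternion [w, x, y, z].
In Python, from workcell import * gives the robot as it stands.
- The arm moves only by the tool step_arm, never from a script. Its argument "deltas" is a list of rows, each a list of 7 numbers: the shift along the world's x, y, z in mm, then the turn, a rotation vector about the world's x, y, z in degrees, then the gripper's target within -1 to 1 (fully open at 1, half-way at 0, shut at -1). A call has 1 to 5 rows; each row shifts and turns the commanded pose from where the row before left it; what a row does not reach is not made up. A row lasts 1/10 s, in which the tool goes at most 50 mm and 8.59 degrees, less where a joint would pass 70% of its speed; a pose out of reach is approached as far as the arm can. A call is refused whole if a number of a shift passes 50 or a number of a turn 8.59, either way. A call with a gripper value outside its range is refused whole. The fingers move at their own pace and stop on an object; "newtons" is the grip in N (left out, the last holds). Time passes only in rows, so rows that do not move let the fingers close. It gives the time, the measured TCP pose, the force, the opening and the grip force at its end, in the units of the state.
- get_state(): the state, without advancing time (a new reading comes with each control period).
- read_camera(name): name is "scene" or "side" or "wrist"; returns a dict with "image" (420x560x3 uint8, red, green, blue), "z_map" (420x560 float32, m along the optical axis (not along the pixel's ray), 0 where there is no reading), "K" (3x3 intrinsics, pixels), "world_from_camera" (4x4, takes a point from camera to world coordinates). Camera axes: x right, y down, z forward; pixel columns grow to the right and rows downward; lengths in m; the calibration is good to about 2 mm. A picture is of the moment at which its call begins.
- hand_in(): hands the job in; it is judged then, once.
The state is a dict: "clock": time; "joint_pos": joint angles; "qvel": joint speeds; "tau": joint torques, N m; "tcp_pos": TCP position; "orientation": TCP orientation; "wrist_force": force on the tool from outside, world axes, zero at the start; "ft_torque": the same for the moment, N m; "finger_gap": finger opening in m; "grip_force": force on a finger pad.
Only numpy, scipy, OpenCV 4.12 (cv2) and the standard library are available. Lean on these libraries where they do the work, as an engineer would, in place of code of your own. Each camera call takes 0.05 s, during which the arm holds its last target. There are 200 camera calls.

### The job

Press the plunger on top of the coaster dispenser all the way down once and let it spring back, so that a single coaster comes out of the slot at the front. Then, without lifting or gripping it, push that coaster flat across the worktop with the fingertips until it lies right beside the glass tumbler, with less than two fingers' width (3 cm) between them; touching is fine, but do not shove the tumbler. Leave the tumbler and the brass jigger standing where they are and the other coasters in the dispenser.

Things in the scene. Friction and masses are not known exactly. Their poses are not given: they have to be found in the camera images.
- dispenser: Fixed white coaster dispenser with three stacked coasters. Origin: on the worktop under the centre of the square magazine (116 x 116 mm, 72 mm high). Local -x is the front, 56 mm from the origin, with the exit slot at the bottom (its floor 5 mm up). A low housing 84 mm wide, 26 mm high runs back to local x = +173 mm. Each full press pushes out the lowest coaster.
- plunger_top (a point): Centre of the top face of the plunger's round black cap (44 mm across, 12 mm thick), straight above the dispenser's origin; 135 mm above the worktop when up, 90 mm when fully pressed. Press it straight down.
- plunger (a joint): Plunger travel in m: 0 up, 0.045 fully down. A spring brings it back up. Pressing takes about 7 N at first and up to about 15 N just before the bottom stop. The coaster moves 2.5 times as far as the plunger and leaves the slot only in the last few mm.
- coaster_bottom: Lowest of three equal dark round slate coasters, 100 mm across, 8 mm thick; the one that comes out. Origin: centre of its underside. Once out it lies flat on the worktop, its centre about 111 mm ahead (local -x) of the dispenser's origin, its edge about 5 mm from the dispenser's front.
- coaster_middle: Second coaster of the stack, same size; origin at the centre of its underside. It stays in the dispenser.
- coaster_top: Third, topmost coaster, same size; origin at the centre of its underside. It stays in the dispenser.
- tumbler: Glass tumbler with ice, 73 mm across at the rim, 100 mm high, standing upright on the worktop to the left or right in front of the dispenser. Origin: centre of its underside.
- jigger: Brass double jigger (hourglass shape), 47 mm across, 101 mm high, standing on the other side. Origin: centre of its underside. Bystander. Keep the arm clear of the fixed surroundings too: a three-tier plate stand, 0.5 m tall and 0.35 m across, centred 0.735 m ahead and 0.065 m left of the robot base, and a tall cabinet left of it; a corkscrew stands behind on the right.
Mind the look-alikes: they are no part of the job. What is shaped like the tumbler but blue or green is not meant.

How it is judged:
On the way, in this order (a step that is already met when the one before it is completed fails the run):
1. the plunger is pressed all the way down (value of joint plunger above 0.042 m), for 0.05 s.
2. the plunger is back up and one coaster lies out in front of the dispenser (value of joint plunger below 0.003 m and x of coaster_bottom in the frame of dispenser below -0.1 m and height (world z) of coaster_bottom below 0.006 m and angle between coaster_bottom's own z axis and vertical below 0.06 rad and x of each of coaster_middle, coaster_top in the frame of dispenser above -0.02 m), for 0.2 s.
At the end, for the whole second after the job is handed in: The coaster lies flat and still on the worktop, its centre less than 120 mm from the tumbler's axis; the plunger is up (within 3 mm); the other two coasters are in the magazine; the tumbler stands upright within 30 mm of where it was, the jigger within 20 mm (height (world z) of coaster_bottom below 0.006 m and angle between coaster_bottom's own z axis and vertical below 0.06 rad and horizontal distance between coaster_bottom and tumbler below 0.12 m and linear speed of coaster_bottom below 0.01 m/s and value of joint plunger below 0.003 m and x of each of coaster_middle, coaster_top in the frame of dispenser above -0.02 m and angle between each of tumbler, jigger's own z axis and vertical below 0.05 rad and distance of tumbler from where it was at the start of the episode below 0.03 m and distance of jigger from where it was at the start of the episode below 0.02 m); the robot touches nothing.
It fails at once if the coaster is lifted or tipped up (height (world z) of coaster_bottom above 0.02 m or angle between coaster_bottom's own z axis and vertical above 0.4 rad).
It fails at once if a second coaster is ejected (x of any of coaster_middle, coaster_top in the frame of dispenser below -0.03 m).
It fails at once if the tumbler is shoved, lifted or knocked over (distance of tumbler from where it was at the start of the episode above 0.03 m or angle between tumbler's own z axis and vertical above 0.3 rad or height (world z) of tumbler above 0.015 m).
It fails at once if the jigger is disturbed (distance of jigger from where it was at the start of the episode above 0.02 m).
It also fails if it takes over 54 s, if anything falls off the work surface, if the arm or the gripper's body presses on something with over 40 N, if the wrist force passes 120 N, or if a joint passes its speed limit or range.

## Working session

There is one attempt and no reset: what is moved stays moved. The work goes in short steps, Python scripts to look and compute and a tool call to move; the robot and the scene stay as the last step left them, time stands still between calls to the robot, and variables do not carry over. Pictures are saved under pics/ and viewed, at most 10 in all, crops included, and the job is handed in when it is done.

Besides the shell and the picture viewer there is one more tool, called after "Request:" as a command line: name --pt "numbers of a row" for each row, then --argument value for the rest. step_arm: Moves the arm, as the interface text tells. Its arguments: {"type":"object","properties":{"deltas":{"type":"array","items":{"type":"array","items":{"type":"number"}}},"newtons":{"type":"number"}},"required":["deltas"]}

```bash
mkdir -p pics; cat > h.py <<'E'
from workcell import *
import numpy as np, cv2
def snap(n,f):
    c=read_camera(n); cv2.imwrite('pics/'+f,c['image'][:,:,::-1]); np.savez('pics/'+f+'.npz',**c); return c
def pt(c,u,v):
    z=float(np.median(c['z_map'][v-1:v+2,u-1:u+2])); p=np.linalg.inv(c['K'])@[u,v,1]*z
    return (c['world_from_camera']@np.r_[p,1])[:3]
def world(c):
    z=c['z_map'];v,u=np.indices(z.shape);K=c['K']
    P=np.stack([(u-K[0,2])/K[0,0]*z,(v-K[1,2])/K[1,1]*z,z],-1)
    T=c['world_from_camera'];return P@T[:3,:3].T+T[:3,3]
E
python3 - <<'E'
from h import *
a=snap('scene','s1.png');b=snap('side','d1.png')
print(a['world_from_camera'],b['world_from_camera']);print(get_state())
cv2.imwrite('pics/both.png',cv2.resize(np.hstack([a['image'],b['image']])[:,:,::-1],(800,300)))
E
```

```text
[[-0.87832714 -0.30348854  0.36937263  0.1344005 ]
 [-0.47804314  0.55106905 -0.68395735  0.38106602]
 [ 0.00402339 -0.77731435 -0.62909952  0.722753  ]
 [ 0.          0.          0.          1.        ]] [[-9.35029482e-01 -1.80929415e-01  3.04933459e-01  1.82704947e-01]
 [-3.54568776e-01  4.74886461e-01 -8.05458772e-01  5.40759143e-01]
 [ 9.22413361e-04 -8.61247581e-01 -5.08184763e-01  6.52087824e-01]
 [ 0.00000000e+00  0.00000000e+00  0.00000000e+00  1.00000000e+00]]
{'clock': 0.1, 'joint_pos': array([ 1.20640864e+00,  3.13951565e-01,  4.50737889e-02,  1.30360049e+00,
       -2.64112769e-05,  1.43121756e+00]), 'qvel': array([-0.00184497, -0.002704  ,  0.00289424,  0.00021873,  0.00041516,
        0.00054873]), 'tau': array([ 1.76745089e-03, -4.81724453e+01,  2.99245209e+01,  1.26967524e-02,
       -1.34370407e-04,  1.36035942e-05]), 'tcp_pos': array([0.12801676, 0.56009054, 0.23047541]), 'orientation': array([-1.96886094e-04,  1.12167861e-01,  9.93688917e-01, -8.17703795e-04]), 'wrist_force': array([-0.39167213, -0.33451708, -0.3301627 ]), 'ft_torque': array([ 0.0226578 , -0.06655451,  0.01873711]), 'grip_force': 0.0, 'finger_gap': 0.0854116590504423}
```

View pics/s1.png

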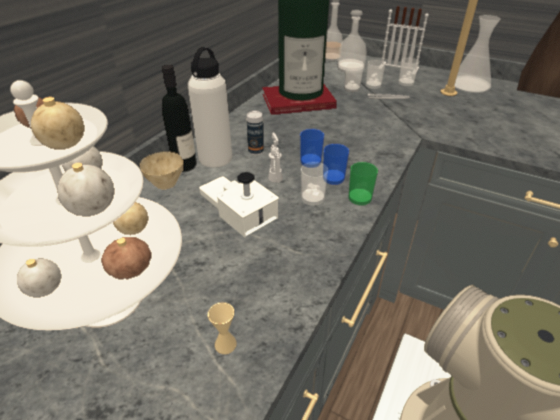

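View pics/d1.png

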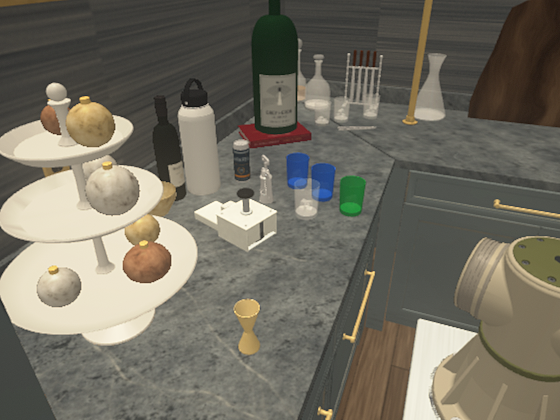

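```bash
python3 - <<'E'
from h import *
a=dict(np.load('pics/s1.png.npz'));b=dict(np.load('pics/d1.png.npz'))
ia=cv2.resize(a['image'][100:280,180:400],None,fx=3.4,fy=3.2,interpolation=cv2.INTER_CUBIC)
cv2.imwrite('pics/c1.png',ia[:,:,::-1])
for n,c in(('s',a),('d',b)):
    W=world(c);x,y,z=W.transpose(2,0,1);im=c['image'].astype(int)
    ok=(c['z_map']>0)&(z>0.06)&(z<0.08)&(im.min(-1)>150)
    m=np.zeros_like(ok);m[165:245,195:285]=1
    s=W[ok&m];print(n,len(s),s.mean(0),cv2.minAreaRect((s[:,:2]*1000).astype(np.float32)))
    cap=(z>0.12)&(z<0.15)&m.astype(bool)&(im.max(-1)<60)
    q=W[cap];print('cap',len(q),q.mean(0),cv2.minEnclosingCircle((q[:,:2]*1000).astype(np.float32)))
    ho=m.astype(bool)&(abs(z-.026)<.006)&(im.min(-1)>150);q=W[ho];print('house',len(q),q.mean(0),q.min(0),q.max(0))
for p in [(222,320),(222,345),(313,172),(313,185),(313,197)]: print(p,pt(a,*p))
# jigger
m=np.zeros_like(ok)
W=world(a);J=W[300:356,205:240].reshape(-1,3);J=J[(J[:,2]>.08)&(J[:,2]<.11)];print('jig',J.mean(0),J.min(0),J.max(0))
T=W[160:205,298:328].reshape(-1,3);T=T[(T[:,2]>.02)&(T[:,2]<.11)];print('tum',len(T),T.mean(0),T.min(0),T.max(0))
E
```

```text
s 1275 [ 0.61174192 -0.3005818   0.07128216] ((623.3019409179688, -311.67413330078125), (116.6646957397461, 142.0503387451172), 69.4071044921875)
cap 136 [ 0.61014324 -0.30280199  0.13388382] ((610.982177734375, -306.2281494140625), 20.54381561279297)
house 397 [ 0.73588466 -0.34827103  0.02484892] [ 0.54671635 -0.50920927  0.02023406] [ 0.78599275 -0.23914483  0.03154536]
d 1027 [ 0.6127121  -0.29849889  0.07363948] ((621.567138671875, -309.7616271972656), (117.87250518798828, 138.22991943359375), 70.86968994140625)
cap 52 [ 0.60799309 -0.29824514  0.13344793] ((610.3319091796875, -301.3654479980469), 20.27861976623535)
house 353 [ 0.74226864 -0.343654    0.02743369] [ 0.63749724 -0.51229363  0.02080388] [ 0.78488397 -0.29464422  0.03142139]
(222, 320) [0.45589852 0.02582989 0.06343812]
(222, 345) [0.44438046 0.04877728 0.02074635]
(313, 172) [ 0.51323733 -0.49315193  0.06719183]
(313, 185) [ 0.48413584 -0.43112982  0.07275734]
(313, 197) [ 0.48276072 -0.43293496  0.03169728]
jig [0.45184214 0.03130264 0.09270193] [0.42492861 0.01120439 0.08051297] [0.47192498 0.05864528 0.10315667]
tum 970 [ 0.49731922 -0.46452633  0.06697071] [ 0.46104987 -0.62479321  0.02005995] [ 0.59548906 -0.42507488  0.10167357]
```

View pics/c1.png

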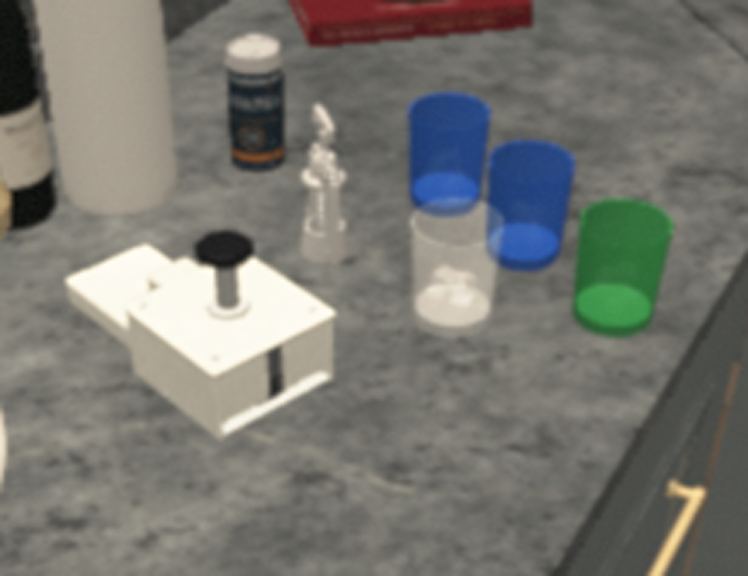

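Request:
step_arm --pt "28 -40 0 0 0 -4 -1" --pt "28 -40 0 0 0 -4 -1" --pt "28 -40 0 0 0 -4 -1" --pt "28 -40 0 0 0 -4 -1" --pt "28 -40 0 0 0 -4 -1"

```text
clock: 0.6
tcp_pos: [0.2686, 0.3588, 0.231]
orientation: [-0.0, 0.284, 0.959, -0.0]
wrist_force: [1.5, 0.1, -0.4]
finger_gap: 0.0124
grip_force: 0.0
```

Request:
step_arm --pt "28 -40 0 0 0 -4 -1" --pt "28 -40 0 0 0 -4 -1" --pt "28 -40 0 0 0 -4 -1" --pt "28 -40 0 0 0 -4 -1" --pt "10 -45 0 0 0 -4 -1"

```text
clock: 1.1
tcp_pos: [0.3923, 0.1538, 0.2311]
orientation: [0.001, 0.447, 0.895, 0.0]
wrist_force: [-0.3, -0.5, 0.6]
finger_gap: 0.0004
grip_force: 0.0
```

Request:
step_arm --pt "5 -45 0 0 0 -4 -1" --pt "5 -45 0 0 0 -4 -1" --pt "5 -45 0 0 0 -4 -1" --pt "5 -45 0 0 0 -4 -1" --pt "5 -45 0 0 0 -4 -1"

```text
clock: 1.6
tcp_pos: [0.4148, -0.0712, 0.2312]
orientation: [-0.0, 0.595, 0.804, 0.0]
wrist_force: [1.1, 0.9, 0.1]
finger_gap: -0.0001
grip_force: 0.0
```

Request:
step_arm --pt "5 -45 0 0 0 -4 -1" --pt "5 -45 0 0 0 -4 -1" --pt "10 -40 0 0 0 -4 -1" --pt "20 -10 0 0 0 -4 -1" --pt "0 0 0 0 0 -4 -1"

```text
clock: 2.1
tcp_pos: [0.4565, -0.212, 0.2304]
orientation: [0.0, 0.727, 0.687, 0.0]
wrist_force: [-0.8, 1.1, -0.3]
finger_gap: -0.0002
grip_force: 0.0
```

```bash
python3 - <<'E'
from h import *
c=snap('wrist','w1.png');s=get_state();print(s['clock'],s['joint_pos'],s['tcp_pos'],s['orientation'],s['finger_gap'],s['wrist_force']);print(c['world_from_camera'],grasp_offset)
W=world(c);x,y,z=W.transpose(2,0,1)
q=W[(c['z_map']>0)&(abs(z-.135)<.008)&(abs(x-.61)<.05)&(abs(y+.3)<.05)];print(len(q),q.mean(0) if len(q) else 0)
E
```

```text
2.15 [-5.93419696e-01  1.72963133e-01 -1.39202274e-01  1.25977430e+00
  9.96150665e-05  1.03486761e+00] [ 0.45555205 -0.21074486  0.23041103] [-5.68727491e-04  7.27137889e-01  6.86491195e-01 -7.65649644e-05] 0.00019316904627324655 [-0.2991523  -0.21476984  0.44787356]
[[ 9.98376434e-01 -5.39201724e-02 -1.83606029e-02  4.60408639e-01]
 [-5.69600043e-02 -9.43756504e-01 -3.25698048e-01 -1.29206764e-01]
 [ 2.33756458e-04  3.26215075e-01 -9.45295546e-01  3.72915348e-01]
 [ 0.00000000e+00  0.00000000e+00  0.00000000e+00  1.00000000e+00]] 0.0187
1651 [ 0.61014438 -0.30548596  0.13413949]
```

View pics/w1.png

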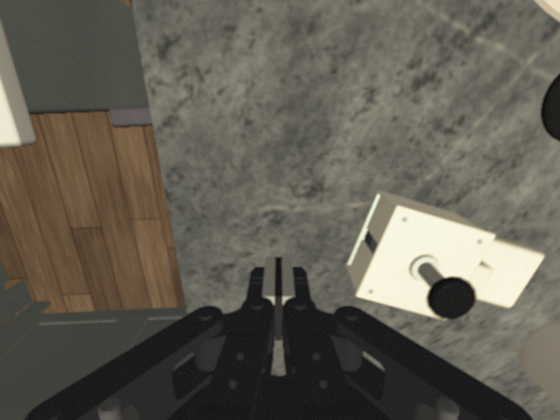

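```bash
python3 - <<'E'
from h import *
c=dict(np.load('pics/w1.png.npz'));W=world(c);z=W[...,2];im=c['image'].astype(int)
s=W[(abs(z-.072)<.005)&(im.min(-1)>140)&(W[...,0]>.5)&(W[...,0]<.72)]
print(cv2.minAreaRect((s[:,:2]*1000).astype(np.float32)))
for p in [(172,250),(180,290),(160,190)]:print(pt(c,*p), pt(c,p[0]+12,p[1]))
E
```

```text
((623.30517578125, -312.74365234375), (115.70889282226562, 139.4473419189453), 70.03730773925781)
[-0.06946383 -0.74665514 -0.91791126] [ 0.32360589 -0.30830997  0.00041048]
[-0.06794095 -0.96523913 -0.9198452 ] [ 0.32508925 -0.37103896  0.00046426]
[-0.07281342 -0.45667314 -0.91854424] [ 0.32174243 -0.22445716  0.00065412]
```

Request:
step_arm --pt "38 -23 0 0 0 -4 -1" --pt "39 -23 0 0 0 -4 -1" --pt "39 -24 -10 0 0 -4 -1" --pt "38 -24 -30 0 0 -4 -1" --pt "0 0 -20 0 0 -1 -1"

```text
clock: 2.65
tcp_pos: [0.6092, -0.3037, 0.1683]
orientation: [-0.001, 0.819, 0.574, -0.0]
wrist_force: [-0.6, 0.8, -0.7]
finger_gap: -0.0
grip_force: 0.0
```

Request:
step_arm --pt "0 0 -20 0 0 0 -1" --pt "0 0 -14 0 0 0 -1" --pt "0 0 -8 0 0 0 -1" --pt "0 0 -8 0 0 0 -1" --pt "0 0 -8 0 0 0 -1"

```text
clock: 3.15
tcp_pos: [0.6056, -0.3008, 0.1175]
orientation: [-0.0, 0.818, 0.575, -0.0]
wrist_force: [-5.2, 2.6, 12.1]
finger_gap: 0.0002
grip_force: 6.1
```

Request:
step_arm --pt "0 0 -7 0 0 0 -1" --pt "0 0 -7 0 0 0 -1" --pt "0 0 -6 0 0 0 -1" --pt "0 0 -5 0 0 0 -1" --pt "0 0 0 0 0 0 -1"

```text
clock: 3.65
tcp_pos: [0.6056, -0.3008, 0.0917]
orientation: [-0.0, 0.818, 0.575, -0.0]
wrist_force: [-3.6, 2.9, 7.6]
finger_gap: 0.0005
grip_force: 3.9
```

Request:
step_arm --pt "0 0 -4 0 0 0 -1" --pt "0 0 -3 0 0 0 -1" --pt "0 0 0 0 0 0 -1"

```text
clock: 3.95
tcp_pos: [0.6059, -0.3009, 0.0899]
orientation: [0.001, 0.818, 0.575, 0.0]
wrist_force: [-11.8, 5.7, 29.4]
finger_gap: -0.0001
grip_force: 14.9
```

Request:
step_arm --pt "0 0 10 0 0 0 -1" --pt "0 0 10 0 0 0 -1" --pt "0 0 15 0 0 0 -1" --pt "0 0 20 0 0 0 -1" --pt "0 0 30 0 0 0 -1"

```text
clock: 4.45
tcp_pos: [0.6053, -0.3007, 0.1678]
orientation: [-0.002, 0.818, 0.575, -0.001]
wrist_force: [1.1, -0.7, -0.2]
finger_gap: -0.0002
grip_force: 0.0
```

Request:
step_arm --pt "-30 40 40 0 0 0 -0.2" --pt "-40 40 20 0 0 0 -0.2" --pt "-40 40 0 0 0 0 -0.2" --pt "-10 10 0 0 0 0 -0.2" --pt "0 0 0 0 0 0 -0.2"

```text
clock: 4.95
tcp_pos: [0.5024, -0.1895, 0.2173]
orientation: [-0.0, 0.818, 0.575, 0.0]
wrist_force: [0.7, 0.1, -0.2]
finger_gap: 0.0343
grip_force: 0.0
```

```bash
python3 - <<'E'
from h import *
w=snap('wrist','w2.png');a=snap('scene','s2.png');s=get_state();print(s['clock'],s['tcp_pos'],s['finger_gap'])
cv2.imwrite('pics/m2.png',np.vstack([cv2.resize(a['image'][120:260,180:400],(560,356)),w['image'][:240]])[:,:,::-1])
for n,c in(('s',a),('w',w)):
    W=world(c);x,y,z=W.transpose(2,0,1);g=c['image'].max(-1)
    q=W[(abs(z-.008)<.004)&(abs(x-.507)<.06)&(abs(y+.265)<.06)]
    if len(q):print(n,len(q),q.mean(0),cv2.minEnclosingCircle((q[:,:2]*1000).astype(np.float32)))
    q=W[(abs(z-.135)<.008)&(abs(x-.61)<.04)&(abs(y+.3)<.04)];print('cap',len(q),q.mean(0) if len(q) else '')
    q=W[(z>.085)&(z<.104)&(abs(x-.5)<.05)&(abs(y+.465)<.05)]
    if len(q):print('tum',len(q),q.mean(0),cv2.minEnclosingCircle((q[:,:2]*1000).astype(np.float32)))
E
```

```text
5.05 [ 0.50473264 -0.19181613  0.21708897] 0.034085295933542197
s 895 [ 0.50772548 -0.26857483  0.00738317] ((517.1806640625, -272.08074951171875), 60.69393539428711)
cap 89 [ 0.6164451  -0.29815948  0.13343594]
tum 97 [ 0.51630511 -0.45020843  0.09296046] ((508.3343200683594, -457.79046630859375), 35.582916259765625)
w 4452 [ 0.50958178 -0.26849408  0.00792211] ((518.6231689453125, -280.9757080078125), 63.86177062988281)
cap 1858 [ 0.61127362 -0.30488755  0.13416373]
tum 161 [ 0.52948245 -0.45616141  0.09451502] ((525.087890625, -461.3111572265625), 20.903865814208984)
```

View pics/m2.png

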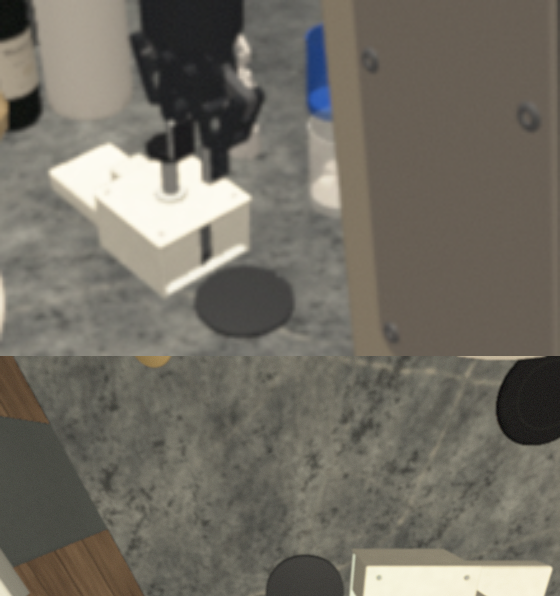

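```bash
python3 - <<'E'
from h import *
def ray(c,u,v,h):
    T=c['world_from_camera'];d=T[:3,:3]@np.linalg.inv(c['K'])@[u,v,1];o=T[:3,3];return o+d*(h-o[2])/d[2]
a=dict(np.load('pics/s1.png.npz'));b=dict(np.load('pics/d1.png.npz'))
print(ray(a,314.1,168.75,.1),ray(a,312.9,195.2,.006))
print(ray(b,307,185,.1),ray(b,306,210,.006))
a2=dict(np.load('pics/s2.png.npz'));print(ray(a2,180+245/2.545,120+298/2.545,.008))
E
```

```text
[ 0.49823961 -0.46460869  0.1       ] [ 0.49949925 -0.47052812  0.006     ]
[ 0.49542515 -0.45876535  0.1       ] [ 0.50206742 -0.47775762  0.006     ]
[ 0.50546842 -0.26980366  0.008     ]
```

Request:
step_arm --pt "15 0 -40 0 0 0 -0.2" --pt "14 0 -50 0 0 0 -0.2" --pt "0 0 -50 0 0 0 -0.2" --pt "0 0 -40 0 0 0 -0.2" --pt "0 0 -25 0 0 0 -0.2"

```text
clock: 5.55
tcp_pos: [0.5318, -0.1918, 0.009]
orientation: [-0.002, 0.819, 0.574, -0.001]
wrist_force: [-0.9, -0.6, 0.5]
finger_gap: 0.0342
grip_force: 0.0
```

Request:
step_arm --pt "0 0 -5 0 0 0 -0.2" --pt "0 0 -2 0 0 0 -0.2" --pt "0 0 0 0 0 0 -0.2"

```text
clock: 5.85
tcp_pos: [0.5341, -0.1927, 0.0073]
orientation: [0.001, 0.819, 0.574, 0.0]
wrist_force: [0.7, -0.0, 1.5]
finger_gap: 0.0341
grip_force: 0.0
```

Request:
step_arm --pt "0 0 -2 0 0 0 -0.2" --pt "0 0 0 0 0 0 -0.2"

```text
clock: 6.05
tcp_pos: [0.5338, -0.1923, 0.0056]
orientation: [0.001, 0.819, 0.574, 0.001]
wrist_force: [0.4, -0.0, 0.0]
finger_gap: 0.0338
grip_force: 0.0
```

Request:
step_arm --pt "0 0 -2 0 0 0 -0.2" --pt "0 0 0 0 0 0 -0.2"

```text
clock: 6.25
tcp_pos: [0.5329, -0.1918, 0.0027]
orientation: [0.0, 0.819, 0.574, 0.0]
wrist_force: [0.8, 1.0, 0.3]
finger_gap: 0.0344
grip_force: 0.0
```

Request:
step_arm --pt "0 0 -2 0 0 0 -0.2" --pt "0 0 0 0 0 0 -0.2"

```text
clock: 6.45
tcp_pos: [0.5326, -0.1916, 0.0001]
orientation: [-0.0, 0.819, 0.574, -0.0]
wrist_force: [-0.2, -0.2, 0.1]
finger_gap: 0.0339
grip_force: 0.0
```

Request:
step_arm --pt "0 0 -1 0 0 0 -0.2" --pt "0 0 0 0 0 0 -0.2"

```text
clock: 6.65
tcp_pos: [0.5327, -0.1917, -0.0007]
orientation: [0.0, 0.819, 0.574, 0.0]
wrist_force: [-0.8, 0.0, -0.3]
finger_gap: 0.0342
grip_force: 0.0
```

Request:
step_arm --pt "0 0 -1 0 0 0 -0.2" --pt "0 0 0 0 0 0 -0.2"

```text
clock: 6.85
tcp_pos: [0.5328, -0.1918, -0.0008]
orientation: [0.0, 0.819, 0.574, 0.0]
wrist_force: [-1.6, 1.4, 7.8]
finger_gap: 0.034
grip_force: 3.7
```

Request:
step_arm --pt "0 0 -1 0 0 0 -0.2" --pt "0 0 0 0 0 0 -0.2"

```text
clock: 7.05
tcp_pos: [0.5328, -0.1917, -0.0008]
orientation: [0.0, 0.819, 0.574, 0.0]
wrist_force: [-4.4, 2.0, 15.8]
finger_gap: 0.0347
grip_force: 7.4
```

Request:
step_arm --pt "0 0 5.5 0 0 0 -0.2" --pt "-2.7 -7.5 0 0 0 0 -0.2" --pt "-2.7 -7.5 0 0 0 0 -0.2" --pt "-2 -5.6 0 0 0 0 -0.2" --pt "-2 -5.6 0 0 0 0 -0.2"

```text
clock: 7.55
tcp_pos: [0.5229, -0.2186, 0.0024]
orientation: [-0.0, 0.819, 0.574, -0.0]
wrist_force: [-0.0, -0.1, 0.8]
finger_gap: 0.0341
grip_force: 0.2
```

Request:
step_arm --pt "-2.7 -7.5 0 0 0 0 -0.2" --pt "-2.7 -7.5 0 0 0 0 -0.2" --pt "-2.7 -7.5 0 0 0 0 -0.2" --pt "-2.7 -7.5 0 0 0 0 -0.2" --pt "-2.7 -7.5 0 0 0 0 -0.2"

```text
clock: 8.05
tcp_pos: [0.5096, -0.2561, 0.0028]
orientation: [0.0, 0.819, 0.574, 0.0]
wrist_force: [-0.3, 0.3, -0.6]
finger_gap: 0.0339
grip_force: 0.1
```

Request:
step_arm --pt "-2.7 -7.5 0 0 0 0 -0.2" --pt "-2.7 -7.5 0 0 0 0 -0.2" --pt "0 0 0 0 0 0 -0.2"

```text
clock: 8.35
tcp_pos: [0.5042, -0.2716, 0.0029]
orientation: [0.0, 0.819, 0.574, -0.0]
wrist_force: [-0.2, -0.3, 0.0]
finger_gap: 0.0341
grip_force: 0.0
```

```bash
python3 - <<'E'
from h import *
a=snap('scene','s3.png');b=snap('side','d3.png');w=snap('wrist','w3.png');s=get_state();print(s['clock'],s['tcp_pos'],s['finger_gap'],s['wrist_force'])
cv2.imwrite('pics/m3.png',np.vstack([np.hstack([cv2.resize(i[120:260,180:400],(400,255)) for i in(a['image'],b['image'])]),cv2.resize(w['image'],(800,345))])[:,:,::-1])
E
```

```text
8.5 [ 0.50438483 -0.27038384  0.00281401] 0.03400439675690916 [-0.7703788  -0.05807775 -0.33622827]
```

View pics/m3.png

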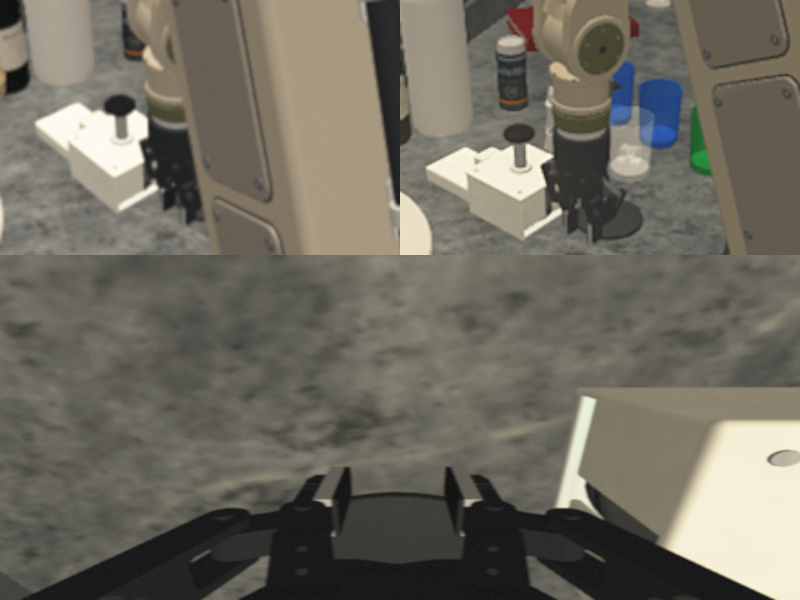

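```bash
python3 - <<'E'
from h import *
def ray(c,u,v,h):
    T=c['world_from_camera'];d=T[:3,:3]@np.linalg.inv(c['K'])@[u,v,1];o=T[:3,3];return o+d*(h-o[2])/d[2]
w=dict(np.load('pics/w3.png.npz'));b=dict(np.load('pics/d3.png.npz'))
e=ray(w,280,288.5,.008);print(e,e+.05*np.array([-.342,-.94,0]))
W=world(b);x,y,z=W.transpose(2,0,1);q=W[(abs(z-.008)<.003)&(abs(x-.48)<.07)&(abs(y+.32)<.08)&(b['image'].max(-1)<75)];print(len(q),q.mean(0),q.min(0),q.max(0))
E
```

```text
[ 0.50205246 -0.27854102  0.008     ] [ 0.48495246 -0.32554102  0.008     ]
305 [ 0.46905853 -0.31618419  0.00900255] [ 0.43439179 -0.36909396  0.00507324] [ 0.53009147 -0.26733722  0.0109941 ]
```

Request:
step_arm --pt "-2.7 -7.5 0 0 0 0 -0.2" --pt "-2.7 -7.5 0 0 0 0 -0.2" --pt "-2.7 -7.5 0 0 0 0 -0.2" --pt "-2.7 -7.5 0 0 0 0 -0.2" --pt "-2 -5.6 0 0 0 0 -0.2"

```text
clock: 9.0
tcp_pos: [0.4913, -0.307, 0.0028]
orientation: [0.0, 0.819, 0.574, 0.0]
wrist_force: [-0.4, 0.7, -0.3]
finger_gap: 0.0344
grip_force: 0.1
```

Request:
step_arm --pt "-1.4 -3.8 0 0 0 0 -0.2" --pt "0 0 0 0 0 0 -0.2" --pt "3 9 0 0 0 0 -0.2" --pt "7 19 0 0 0 0 -0.2" --pt "7 19 30 0 0 0 -0.2"

```text
clock: 9.5
tcp_pos: [0.5046, -0.2597, 0.0294]
orientation: [-0.004, 0.819, 0.574, -0.001]
wrist_force: [0.3, 0.2, 0.6]
finger_gap: 0.0341
grip_force: 0.0
```

Request:
step_arm --pt "0 20 50 0 0 0 -0.2" --pt "-20 40 50 0 0 0 -0.2" --pt "-20 45 50 0 0 0 -0.2" --pt "-20 45 20 0 0 0 -0.2" --pt "0 0 0 0 0 0 -0.2"

```text
clock: 10.0
tcp_pos: [0.4581, -0.1357, 0.1741]
orientation: [0.001, 0.817, 0.576, 0.001]
wrist_force: [-0.0, -1.3, -1.1]
finger_gap: 0.034
grip_force: 0.0
```

```bash
python3 - <<'E'
from h import *
a=snap('scene','s4.png');b=snap('side','d4.png');s=get_state();print(s['clock'],s['tcp_pos'],s['wrist_force'])
cv2.imwrite('pics/m4.png',np.hstack([cv2.resize(i[120:260,200:360],(400,350),interpolation=cv2.INTER_CUBIC) for i in(a['image'],b['image'])])[:,:,::-1])
E
```

```text
10.1 [ 0.45954088 -0.13878954  0.17177054] [0.36394061 1.44143833 0.10931139]
```

View pics/m4.png

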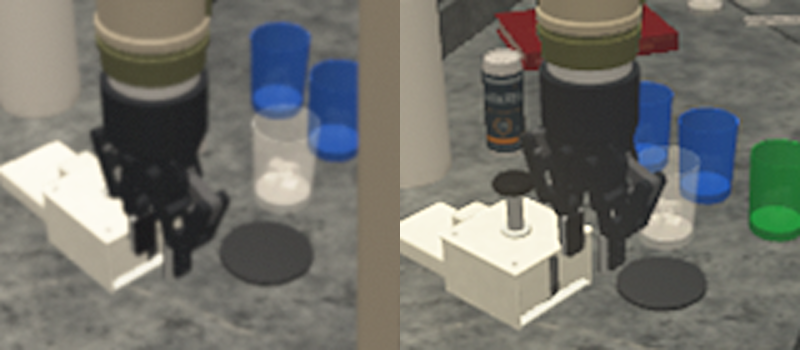

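```bash
python3 - <<'E'
from h import *
def ray(c,u,v,h):
    T=c['world_from_camera'];d=T[:3,:3]@np.linalg.inv(c['K'])@[u,v,1];o=T[:3,3];return o+d*(h-o[2])/d[2]
for f,p,t,r in(('s4',(306.4,220.8),(313.4,194.2),(314.2,170)),('d4',(304.4,233),(306.6,210.5),(307.5,186))):
    c=dict(np.load(f'pics/{f}.png.npz'));P=ray(c,*p,.007)
    for q,h in((t,.006),(r,.1)):
        T=ray(c,*q,h);print(P,T,np.linalg.norm((P-T)[:2]))
E
```

```text
[ 0.46704371 -0.36235725  0.007     ] [ 0.50023994 -0.47539245  0.006     ] 0.11780893573082699
[ 0.46704371 -0.36235725  0.007     ] [ 0.49548657 -0.45939352  0.1       ] 0.1011189090980393
[ 0.46789905 -0.3607066   0.007     ] [ 0.49952137 -0.47568712  0.006     ] 0.11924969453654803
[ 0.46789905 -0.3607066   0.007     ] [ 0.49226019 -0.45359452  0.1       ] 0.0960293171228254
```

Request:
step_arm --pt "-2 -10 40 0 0 0 -1" --pt "-2 -30 40 0 0 0 -1" --pt "-2 -40 0 0 0 0 -1" --pt "-2 -40 0 0 0 0 -1" --pt "-2 -40 0 0 0 0 -1"

```text
clock: 10.6
tcp_pos: [0.4494, -0.3024, 0.2499]
orientation: [-0.0, 0.819, 0.574, -0.0]
wrist_force: [0.3, -0.4, -0.1]
finger_gap: -0.0
grip_force: 0.0
```

Request:
step_arm --pt "-2 -40 0 0 0 0 -1" --pt "-2 -40 0 0 0 0 -1" --pt "-2 -40 0 0 0 0 -1" --pt "-2 -40 0 0 0 0 -1" --pt "-2 -40 0 0 0 0 -1"

```text
clock: 11.1
tcp_pos: [0.4387, -0.5026, 0.2487]
orientation: [-0.001, 0.819, 0.574, 0.0]
wrist_force: [0.8, -0.3, -0.2]
finger_gap: -0.0001
grip_force: 0.0
```

Request:
step_arm --pt "0 0 0 0 0 0 -1" --pt "0 0 0 0 0 0 -1"

```text
clock: 11.3
tcp_pos: [0.4384, -0.5014, 0.248]
orientation: [-0.002, 0.819, 0.573, 0.0]
wrist_force: [-0.1, 0.2, 0.0]
finger_gap: 0.0004
grip_force: 0.0
```

```bash
python3 - <<'E'
from h import *
a=snap('wrist','w5.png');s=get_state();print(s['clock'],s['tcp_pos'])
cv2.imwrite('pics/w5b.png',cv2.resize(a['image'],(800,600))[:,:,::-1])
E
```

```text
11.35 [ 0.43880814 -0.50021944  0.24893606]
```

View pics/w5b.png

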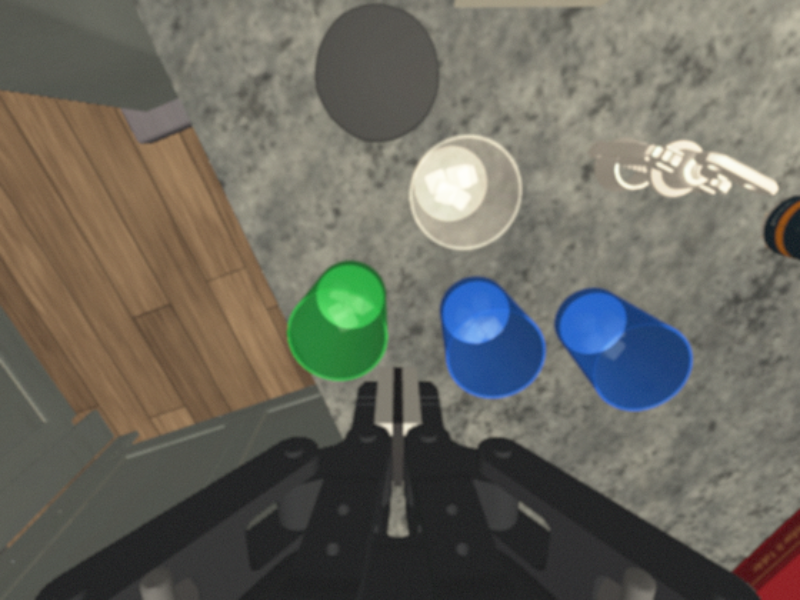

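The overhead view shows the coaster at (377,72), the clear tumbler's rim at (466,192) and its base at about (449,183). I'll compute the distance from these.

```bash
python3 - <<'E'
from h import *
c=dict(np.load('pics/w5.png.npz'))
def ray(u,v,h):
    u,v=u*.7,v*.7
    T=c['world_from_camera'];d=T[:3,:3]@np.linalg.inv(c['K'])@[u,v,1];o=T[:3,3];return o+d*(h-o[2])/d[2]
P=ray(377,72,.008);R=ray(466,192,.1);B=ray(449,183,.008)
for t in(R,B):print(P,t,np.linalg.norm((P-t)[:2]))
E
```

```text
[ 0.47027277 -0.36486005  0.008     ] [ 0.49854435 -0.46386673  0.1       ] 0.10296409213332908
[ 0.47027277 -0.36486005  0.008     ] [ 0.49733444 -0.46448323  0.008     ] 0.1032332914851096
```

```bash
python3 -c "
from workcell import *
print(hand_in())"
```

```text
the job is handed in; nothing more can be done
None
```

I pressed the plunger once and pushed the ejected coaster flat to about 103 mm centre to centre from the clear tumbler, a gap of roughly 17 mm; I then handed the job in at about 11 s on the robot's clock, but no verdict came back.

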